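Shim a dental cast in the bench clamp and latch the lever

TASK

Lay the two spacer plates that together fill the gap between the cast in the bench clamp and the clamp's foot flat on that cast, one on the other and reaching under the foot; then press the red-ended clamp lever down until its catch holds it with the foot bearing on the plates, and let go. Do not knock over the jars.

Things in the scene. Friction and masses are not known exactly. Their poses are not given: they have to be found in the camera images.
- press: Grey steel bench clamp, fixed. Origin on the table right under the foot's working place, which is also the centre of the cast in the clamp. Its x points from the robot side to the hinge posts (two, x 65..95, y within 42, 110 mm tall), y left to the handle side, z up. Base plate 8 mm thick, x -90..100, y -73..183 mm. Lever up, the foot arm leaves x below 5 mm free for lowering plates.
- stack_top (a point): Where the top of a right stack comes: over the clamp's origin, 72 mm above the table. Latched with nothing under it, the level rubber foot (20 mm across) has its underside 1.5 mm below this point; a right stack pushes the sprung foot up by that much.
- hinge (a point): On the clamp's level hinge shaft (along its y), at x 75, y 0, z 92.5 mm of the clamp. The lever, its foot arm and the red grip turn about it.
- catch (a point): Brass spring catch that snaps over the lever's pin, at x -12, y 84, z 78 mm of the clamp, on a dark post (x -54..-26, y 71..96 mm, 108 mm tall) beside the lever. It works by itself. A latched lever cannot be released again.
- lever (a joint): Lever angle in rad: 0 up (its spring keeps it there), grows as it is pressed. Press to about 1.07 and the catch snaps over; it then springs back to rest at about 1.04; hard stop 1.09. Takes at the red grip 3 N at first, 8 N at 0.9, 12 to 16 N at the end on a right stack. Too thick a stack stops it short of the catch; too thin a stack lets it latch with the foot clear of the plates.
- lever_grip (a point): Centre of the red grip at the lever's end: a freely rolling bar 20 mm across, 50 mm long, along the clamp's y. It moves on a circle of radius 150 mm about the hinge: in the clamp's frame it is at (-25, 130, 204) mm when up, at (-72, 130, 61) mm latched. Press from above with shut fingers, following the circle.
- foot (a joint): Compression of the sprung foot in m: 0 with nothing under it, about 0.0015 when latched on a right stack, 0.003 bottomed out.
- cast_yellow: Stone dental cast, fixed, 56 x 64 mm in plan, teeth down, flat base up. One of the three, at random, stands centred under the foot; the others wait on a white slab left of the clamp. Origin: centre of its underside, 8 mm above the table. Yellow, 46 mm tall: in the clamp its top is 54 mm above the table and the gap to fill is 18 mm.
- cast_blue: Stone dental cast, fixed, 56 x 64 mm in plan, teeth down, flat base up. One of the three, at random, stands centred under the foot; the others wait on a white slab left of the clamp. Origin: centre of its underside, 8 mm above the table. Blue, 34 mm tall: in the clamp its top is 42 mm above the table and the gap to fill is 30 mm.
- cast_green: Stone dental cast, fixed, 56 x 64 mm in plan, teeth down, flat base up. One of the three, at random, stands centred under the foot; the others wait on a white slab left of the clamp. Origin: centre of its underside, 8 mm above the table. Green, 28 mm tall: in the clamp its top is 36 mm above the table and the gap to fill is 36 mm.
- plate_6: Blue metal spacer plate, 100 x 30 mm, 6 mm thick, 50 g, lying loose on the table mat, long side along its x. Origin: centre of its underside, z up. Can be held across its 30 mm width, 32 mm from its middle, so that the hand stays clear of the foot arm.
- plate_12: Gold metal spacer plate, 100 x 30 mm, 12 mm thick, 100 g, otherwise like plate_6.
- plate_24: Silver metal spacer plate, 100 x 30 mm, 24 mm thick, 190 g, otherwise like plate_6.
- jar_red: Small loose glass jar with a brass cap and a red label, 38 mm across, 45 mm tall, beyond the plates. Bystander. Origin: centre of its underside, z up its axis.
- jar_blue: Small loose glass jar with a brass cap and a blue label, 38 mm across, 45 mm tall, beyond the plates. Bystander. Origin: centre of its underside, z up its axis.
- jar_white: Small loose glass jar with a brass cap and a white label, 38 mm across, 45 mm tall, beyond the plates. Bystander. Origin: centre of its underside, z up its axis.
Mind the look-alikes: they are no part of the job. There is more than one size of the plate_6; the one meant has the size given above.

How it is judged (in metres and radians):
On the way, in this order (a step that is already met when the one before it is completed fails the run):
1. two spacer plates lie on the cast in the clamp, their middles within 38 mm of the foot's working axis, released, with the lever still up ((horizontal distance between each of plate_6, plate_12 and press below 0.038 m or horizontal distance between each of plate_6, plate_24 and press below 0.038 m or horizontal distance between each of plate_12, plate_24 and press below 0.038 m) and value of joint lever below 0.3 rad and contact force between the fingers and anything else below 0.5 N and linear speed of each of plate_6, plate_12, plate_24 below 0.02 m/s and height (world z) of each of plate_6, plate_12, plate_24 below 0.1 m), for 0.2 s.
2. the lever is down far enough for the catch (value of joint lever above 1.03 rad), for 0.1 s.
At the end, for the whole second after the job is handed in: The lever is held down by its catch (over 1.03 rad) with nobody touching it; two plates lie under the foot, their middles within 38 mm of its axis, at rest, and the sprung foot bears on them with over 3 N, pushed in 0.6 to 2.6 mm (so the stack is the right height, to about 1 mm) (value of joint lever above 1.03 rad and velocity of joint lever below 0.05 rad/s and value of joint foot between 0.0006 and 0.0026 m and (horizontal distance between each of plate_6, plate_12 and press below 0.038 m or horizontal distance between each of plate_6, plate_24 and press below 0.038 m or horizontal distance between each of plate_12, plate_24 and press below 0.038 m) and (contact force between foot and plate_6 above 3 N or contact force between foot and plate_12 above 3 N or contact force between foot and plate_24 above 3 N) and linear speed of each of plate_6, plate_12, plate_24 below 0.02 m/s).
It fails at once if a jar is tipped over (angle between any of jar_red, jar_blue, jar_white's own z axis and vertical above 0.6 rad).
It also fails if it takes over 72 s, if anything falls off the work surface, if the arm or the gripper's body presses on something with over 40 N, if the wrist force passes 120 N, or if a joint passes its speed limit or range.

ROBOT

A 6-joint arm with a two-finger parallel gripper is mounted at the origin on the work surface. World frame = base frame: x ahead of the robot, y to its left, z up, the work surface at z = 0. Lengths are in m, angles in degrees, forces in N, time in s.
With the tool pointing down it reaches from about 0.375 to 0.9 m from the base axis. Payload 3.1 kg.
Tool frame: the origin (TCP) lies on the centre line of the jaws, within the pads' length; the fingertips stand 22 mm ahead of it and the grasp point (between the pads) lies 3 mm ahead of it; z points along the fingers, y is the line along which they close (so a half turn about z gives the same grasp; the last joint's range is limited). The gripper opens to 87 mm and grips with 3 to 60 N. Pads are 19 mm wide; open, the fingers measure 117 mm over their backs; the gripper's body (75 mm by 190 mm) begins 51 mm behind the grasp point.
Start: joints at [-77.779, 30.224, 82.088, -0, 67.689, -10.227], TCP at [0.239, -0.578, 0.245] pointing down, gripper open.
Joint ranges: [-176.69, 176.69], [-43.24, 126.21], [12.49, 139.97], [-82, 262], [0, 151.66], [-163.58, 163.58]. Speed limits (degrees/s): [159.86, 159.86, 180, 180, 180, 180].

INTERFACE

Orientations are given as a 3x3 rotation matrix whose columns are the frame's x, y, z axes.
In Python, from rig import * gives the robot as it stands.
- The arm moves only by the shell command python3 -m jog 'ROWS'. ROWS is text: rows parted by semicolons, each of 7 numbers parted by spaces: the shift along the tool's x, y, z in mm, then the turn, a rotation vector about the tool's x, y, z in rad, then the finger opening in mm, from 0 to 87. In form: tx ty tz ax ay az fingers; .... A call has 1 to 12 rows; each row shifts and turns the commanded pose from where the row before left it, along the tool's axes as they then stand; what a row does not reach is not made up. A row lasts 1/8 s, in which the tool goes at most 62.5 mm and 10.7 degrees, less where a joint would pass 70% of its speed; a pose out of reach is approached as far as the arm can. A call with a gripper value outside its range is refused whole. The fingers move at their own pace and stop on an object; the grip force is fixed at half the most. Time passes only in rows, so rows that do not move let the fingers close. It gives the time, the measured TCP pose, the force, the opening and the grip force at its end, in the units of the state.
- read_state(): the state, without advancing time (a new reading comes with each control period).
- capture(name): name is "side" or "top" or "wrist"; returns a dict with "color" (400x640x3 uint8, red, green, blue), "camera_matrix" (3x3 intrinsics, pixels), "R" (3x3) and "t" (3): a world point X has camera coordinates R X + t. Camera axes: x right, y down, z forward; pixel columns grow to the right and rows downward; lengths in m; the calibration is good to about 2 mm. A picture is of the moment at which its call begins. There is no depth.
- hand_in(): hands the job in; it is judged then, once.
Trained networks look in the newest picture that a camera, given by its name, has taken for a name from the list of things; names that differ only in an ending like _2 or _b are one class to them, and where a whole thing is asked for, a point or a joint stands for the part that bears it (a point fixed in the world has none). Each returns a list of dicts, best first, with "conf" (0 to 1); they miss things now and then, are a little off and sometimes report something else, mostly with a low value. They report only what shows in the picture. A call takes as long as a camera call. They do not tell look-alikes from the thing itself.
- find_in(camera, target): "at" ([x, y, z] in m, in world coordinates, good to about 4 mm: the middle of the surface that is visible of it).
- trace(camera, target): "pixels" (400x640 bool, what is visible of it).
- place_of(camera, target): "at" ([x, y, z] in m, in world coordinates, good to about 4 mm: a listed point, or the origin of a listed thing).
The state is a dict: "time_s": time; "joint_positions": joint angles; "qvel": joint speeds; "tau": joint torques, N m; "position": TCP position; "tcp_rot": TCP orientation; "force": force on the tool from outside, world axes, zero at the start; "moment": the same for the moment, N m; "opening": opening from 0.0 (shut) to 1.0 (fully open); "grasp_force": force on a finger pad.
Only numpy, scipy, OpenCV 4.12 (cv2) and the standard library are available. Lean on these libraries where they do the work, as an engineer would, in place of code of your own. Each camera call takes 0.05 s, during which the arm holds its last target. There are 200 camera calls.

## Working session

There is one attempt and no reset: what is moved stays moved. The work goes in short steps, Python scripts to look and compute and a shell command to move; the robot and the scene stay as the last step left them, time stands still between calls to the robot, and variables do not carry over. Pictures are saved under pics/ and viewed, at most 10 in all, crops included, and the job is handed in when it is done.

```bash
mkdir -p pics; ls
python3 - <<'E'
from rig import *
import cv2,numpy as np
s=read_state();print(s['time_s'],s['position'],s['tcp_rot'],s['opening'],s['force'])
for c in ['side','top']:
    d=capture(c);cv2.imwrite(f'pics/{c}0.png',d['color'][:,:,::-1])
    print(c,(-d['R'].T@d['t']).round(3),d['R'].round(3).tolist())
    for n in ['press','stack_top','hinge','catch','lever_grip','cast_yellow','cast_blue','cast_green','plate_6','plate_12','plate_24','jar_red','jar_blue','jar_white']:
        try: print(n,[(np.round(r['at'],3).tolist(),round(r['conf'],2)) for r in place_of(c,n)][:3])
        except Exception as e: print(n,e)
E
```

```text
pics
0.0 [ 0.23853061 -0.57697049  0.24357221] [[ 9.24222991e-01  3.81852931e-01 -4.49218749e-04]
 [ 3.81853004e-01 -9.24220709e-01  2.08906739e-03]
 [ 3.82539236e-04 -2.10229964e-03 -9.99997717e-01]] 0.9949397822721284 [-0.34155597 -0.22391307  0.27387939]
side [ 0.469 -0.982  1.051] [[0.995, -0.099, 0.018], [-0.052, -0.666, -0.744], [0.085, 0.739, -0.668]]
press []
stack_top [([0.583, 0.074, 0.074], 0.7)]
hinge [([0.659, 0.072, 0.094], 0.61)]
catch [([0.573, 0.156, 0.077], 0.78), ([0.586, 0.072, -0.004], 0.65)]
lever_grip [([0.588, 0.07, 0.011], 0.59), ([0.563, 0.201, 0.206], 0.55)]
cast_yellow [([0.652, 0.347, 0.006], 0.48), ([0.541, -0.179, -0.003], 0.36)]
cast_blue [([0.586, 0.072, 0.009], 0.86), ([0.582, 0.074, 0.074], 0.71)]
cast_green [([0.562, 0.342, 0.007], 0.77), ([0.55, -0.279, -0.002], 0.49)]
plate_6 [([0.54, -0.176, -0.004], 0.93), ([0.552, -0.278, -0.002], 0.89), ([0.428, -0.283, 0.001], 0.64)]
plate_12 [([0.54, -0.176, -0.004], 0.93), ([0.552, -0.278, -0.002], 0.89), ([0.428, -0.283, 0.001], 0.64)]
plate_24 [([0.54, -0.176, -0.004], 0.93), ([0.552, -0.278, -0.002], 0.
[... 629 characters left out ...]
.346, 0.012], 0.84), ([0.557, -0.277, -0.0], 0.4)]
cast_blue [([0.587, 0.07, 0.007], 0.87), ([0.563, 0.339, 0.005], 0.69)]
cast_green [([0.562, 0.34, 0.006], 0.85), ([0.56, 0.201, 0.205], 0.41)]
plate_6 [([0.512, -0.375, 0.0], 0.96), ([0.538, -0.179, -0.004], 0.87), ([0.558, -0.281, -0.001], 0.82)]
plate_12 [([0.512, -0.375, 0.0], 0.96), ([0.538, -0.179, -0.004], 0.87), ([0.558, -0.281, -0.001], 0.82)]
plate_24 [([0.512, -0.375, 0.0], 0.96), ([0.538, -0.179, -0.004], 0.87), ([0.558, -0.281, -0.001], 0.82)]
jar_red [([0.708, -0.144, -0.001], 0.71)]
jar_blue [([0.687, -0.298, 0.001], 0.76), ([0.573, 0.155, 0.079], 0.65)]
jar_white [([0.707, -0.218, 0.003], 0.64), ([0.562, 0.336, 0.008], 0.63)]
```

View pics/side0.png

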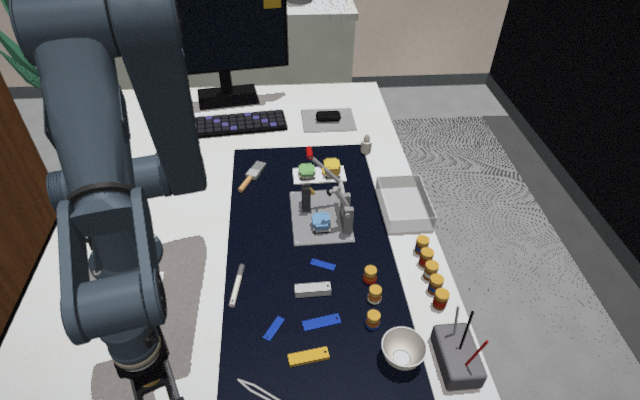

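View pics/top0.png

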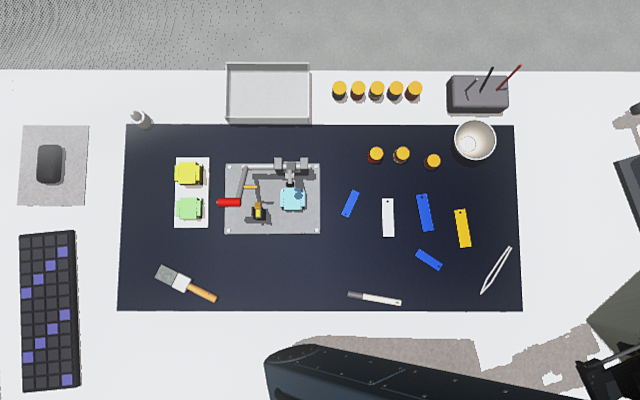

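The top view shows the blue cast in the clamp (292,199), with the yellow and green casts on the slab. The gap is therefore 30 mm, which plate_24 and plate_6 fill. Silver is at (388,218) and gold at (462,228). There are three blue plates; the full-size one looks to be at (425,212). The jars are at (376,154), (401,154) and (432,160). The side view shows the same layout, with silver at (313,290) and the large blue at (321,322).

Next I'll measure the plates and the clamp.

```bash
cat > h.py <<'E'
from rig import *
import cv2,numpy as np
def plane(d,px,h):
    px=np.atleast_2d(px).astype(float); K=d['camera_matrix']
    r=(np.c_[px,np.ones(len(px))]@np.linalg.inv(K).T)@d['R']; c=-d['R'].T@d['t']
    return c+r*((h-c[2])/r[:,2])[:,None]
def tri(pairs):
    A=np.zeros((3,3));b=np.zeros(3)
    for d,p in pairs:
        c=-d['R'].T@d['t']; r=plane(d,p,0.)[0]-c; r/=np.linalg.norm(r); P=np.eye(3)-np.outer(r,r); A+=P;b+=P@c
    return np.linalg.solve(A,b)
def blobs(d,kind,amin=40):
    v=cv2.cvtColor(d['color'],cv2.COLOR_RGB2HSV)
    m={'blue':cv2.inRange(v,(105,130,90),(125,255,255)),'white':cv2.inRange(v,(0,0,150),(179,60,255)),'gold':cv2.inRange(v,(18,130,150),(32,255,255)),'red':cv2.inRange(v,(0,170,90),(6,255,255))|cv2.inRange(v,(174,170,90),(179,255,255))}[kind]
    m=cv2.morphologyEx(m,cv2.MORPH_CLOSE,np.ones((3,3)))
    cs,_=cv2.findContours(m,cv2.RETR_EXTERNAL,cv2.CHAIN_APPROX_NONE)
    return [c[:,0,:] for c in cs if cv2.contourArea(c)>amin]
def rect(d,c,h):
    q=plane(d,c,h)[:,:2]*1000
    (x,y),(a,b),t=cv2.minAreaRect(q.astype(np.float32))
    if a<b:a,b,t=b,a,t+90
    t=(t+90)%180-90
    return np.round([x,y,a,b,t],1)
E
python3 - <<'E'
from h import *
D={c:capture(c) for c in ['top','side']}
for k,h in [('blue',.006),('white',.024),('red',.204)]:
  for c in D:
    for b in blobs(D[c],k):
      r=rect(D[c],b,h)
      if 300<r[0]<700 and -450<r[1]<300 and r[2]<200: print(k,c,b.mean(0).round(1),r)
for n in ['stack_top','hinge','catch','lever_grip','press','plate_24','jar_red','jar_white']:
  for c in D:
    print(n,c,[(np.round(r['at'],3).tolist(),round(r['conf'],2)) for r in place_of(c,n)][:3])
E
```

```text
blue top [428.5 259.5] [ 429.1 -286.9   76.    24.3   56.3]
blue top [424.7 212.2] [ 554.2 -280.   101.5   31.6    9.9]
blue top [350.1 203.1] [576.9 -81.5  76.   24.1 -25.2]
blue side [273.2 327.9] [ 430.1 -287.3   76.    24.9   56.7]
blue side [320.7 321.4] [ 554.3 -279.6  102.    33.2    9.8]
blue side [322.4 263.8] [577.6 -82.2  75.7  26.5 -24.4]
white side [312.1 286.9] [ 540.5 -178.6   98.5   29.9    0.7]
white side [235.3 289.5] [ 329.8 -166.9  103.3   14.3   80.6]
red top [228.7 201.7] [559.6 201.8  48.4  17.7 -89.8]
red side [308.8 152.7] [560.5 200.4  63.7  18.7  85.8]
stack_top top [([0.587, 0.071, 0.07], 0.92)]
stack_top side []
hinge top [([0.663, 0.078, 0.092], 0.97)]
hinge side [([0.66, 0.073, 0.092], 0.91)]
catch top []
catch side [([0.561, 0.202, 0.203], 0.69), ([0.652, 0.345, 0.008], 0.69), ([0.574, 0.155, 0.074], 0.58)]
lever_grip top [([0.558, 0.202, 0.203], 0.58)]
lever_grip side [([0.559, 0.205, 0.204], 0.59)]
press top [([0.587, 0.068, 0.001], 0.63)]
press side [([0.587, 0.073, -0.003], 0.57)]
plate_24 top [([0.558, -0.282, -0.003], 0.88), ([0.578, -0.083, 0.002], 0.72), ([0.54, -0.177, -0.005], 0.71)]
plate_24 side [([0.554, -0.278, 0.002], 0.86), ([0.539, -0.179, 0.0], 0.86), ([0.431, -0.286, -0.002], 0.8)]
jar_red top [([0.704, -0.143, 0.001], 0.66)]
jar_red side [([0.708, -0.147, -0.0], 0.63)]
jar_white top [([0.706, -0.217, 0.002], 0.62)]
jar_white side [([0.71, -0.212, -0.002], 0.79), ([0.688, -0.297, 0.002], 0.64)]
```

```bash
python3 -m jog '0 0 0 0 0 0.126 50;0 0 0 0 0 0.126 50;0 0 0 0 0 0.126 50;26 -37 4 0 0 0 50;26 -37 4 0 0 0 50;26 -37 4 0 0 0 50;26 -37 4 0 0 0 50;26 -37 4 0 0 0 50;26 -37 4 0 0 0 50;26 -37 4 0 0 0 50;26 -37 4 0 0 0 50'
python3 -m jog '26 -37 4 0 0 0 50;26 -37 4 0 0 0 50;0 0 0 0 0 0 50;0 0 0 0 0 0 50'
cat >> h.py <<'E'
def plan(x,y,z,yaw=None):
    s=read_state();R=s['tcp_rot'];w=np.degrees(np.arctan2(R[1,0],R[0,0]))
    print('pos',(np.array(s['position'])*1000).round(1),'yaw',round(w,1),'zax',np.round(R[:,2],3),'open',round(s['opening']*87,1),'gf',round(float(s['grasp_force']),1),'F',np.round(s['force'],1),'t',round(s['time_s'],2))
    if yaw is None:yaw=w
    a=np.radians(yaw);c,q=np.cos(a),np.sin(a);d=np.array([x,y,z])-np.array(s['position'])*1000
    print('turn az',round(-np.radians(yaw-w),3),'then t',np.round([c*d[0]+q*d[1],q*d[0]-c*d[1],-d[2]],1))
E
python3 - <<'E'
from h import *
d=capture('wrist');cv2.imwrite('pics/w1.png',d['color'][:,:,::-1]);print((-d['R'].T@d['t']).round(3))
plan(508.5,-179,24,.7)
for k,h in [('blue',.006),('white',.024),('white',.02)]:
    for b in blobs(d,k,300):print(k,h,b.min(0),b.max(0),rect(d,b,h))
E
```

```text
time_s: 3.78
position: [0.4434, -0.2777, 0.2126]
tcp_rot: [[1.0, 0.014, 0.001], [0.014, -1.0, -0.0], [0.001, 0.0, -1.0]]
force: [-0.1, 0.8, -0.8]
opening: 0.574
grasp_force: 0.0
time_s: 4.28
position: [0.4935, -0.2043, 0.2046]
tcp_rot: [[1.0, 0.015, -0.0], [0.015, -1.0, -0.001], [-0.0, 0.001, -1.0]]
force: [-0.0, -0.5, 0.4]
opening: 0.574
grasp_force: 0.0
[ 0.573 -0.203  0.345]
pos [ 493.4 -204.8  204.7] yaw 0.8 zax [ 0.    -0.001 -1.   ] open 50.1 gf 0.0 F [-0.3  0.1  0.3] t 4.33
turn az 0.001 then t [ 15.5 -25.6 180.7]
blue 0.006 [361 216] [430 270] [ 431.2 -284.9   75.2   23.8   56.7]
blue 0.006 [376  58] [420 174] [ 555.  -278.   101.5   32.     9.8]
blue 0.006 [156  43] [208 132] [578.4 -81.   75.5  24.5 -24.9]
white 0.024 [235 349] [399 357] [ 312.4 -206.3  174.6   10.1  -89.2]
white 0.024 [253 323] [319 345] [ 336.  -174.4   70.1   17.7   80.5]
white 0.024 [389 305] [437 319] [ 363.6 -303.8   49.7   16.4  -89.2]
white 0.024 [198 304] [320 319] [ 362.  -146.2  124.9   17.5  -89.2]
white 0.024 [551 212] [620 279] [ 439.3 -463.5   77.7   17.7  -34.9]
white 0.024 [268  74] [304 190] [ 5.407e+02 -1.763e+02  1.006e+02  3.100e+01  2.000e-01]
white 0.024 [0 0] [103 175] [5.73e+02 3.70e+01 1.42e+02 9.44e+01 2.00e-01]
white 0.02 [235 349] [399 357] [ 309.2 -206.4  176.8   10.2  -89.2]
white 0.02 [253 323] [319 345] [ 333.1 -174.    70.9   17.9   80.5]
white 0.02 [389 305] [437 319] [ 361.  -305.    50.4   16.6  -89.2]
white 0.02 [198 304] [320 319] [ 359.4 -145.5  126.5   17.8  -89.2]
white 0.02 [551 212] [620 279] [ 437.6 -466.7   78.7   17.9  -34.9]
white 0.02 [268  74] [304 190] [ 5.403e+02 -1.759e+02  1.019e+02  3.140e+01  2.000e-01]
white 0.02 [0 0] [103 175] [5.730e+02 4.000e+01 1.438e+02 9.560e+01 2.000e-01]
```

View pics/w1.png

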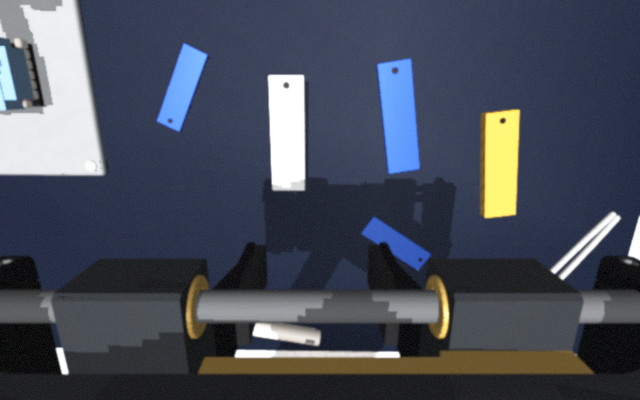

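The wrist view shows the silver plate at (287,132) and the full-size blue plate at (399,115). Both agree with the other views to within 2 mm, and their sizes are 101x31, so I'll grasp the silver one.

```bash
python3 -m jog '15 -27 20 0 0 0 50;0 0 40 0 0 0 50;0 0 40 0 0 0 50;0 0 40 0 0 0 50;0 0 25 0 0 0 50;0 0 15 0 0 0 50;0 0 0 0 0 0 50;0 0 0 0 0 0 20;0 0 0 0 0 0 20;0 0 0 0 0 0 20;0 0 0 0 0 0 20;0 0 0 0 0 0 20'
python3 -c "
from h import *
plan(540,0,190,45)"
```

```text
time_s: 5.82
position: [0.5085, -0.1771, 0.0252]
tcp_rot: [[1.0, 0.014, 0.001], [0.014, -1.0, -0.001], [0.001, 0.001, -1.0]]
force: [-1.3, -0.5, 5.4]
opening: 0.339
grasp_force: 30.0
pos [ 508.5 -177.1   25.2] yaw 0.8 zax [ 0.001 -0.001 -1.   ] open 29.5 gf 30.0 F [-1.3 -0.5  5.4] t 5.83
turn az -0.771 then t [ 147.5 -102.9 -164.8]
```

```bash
python3 -m jog '0 0 -15 0 0 0 20;0 0 -35 0 0 0 20;0 0 -40 0 0 0 20;0 0 -40 0 0 0 20;0 0 -35 0 0 0 20;0 0 0 0 0 -0.154 20;0 0 0 0 0 -0.154 20;0 0 0 0 0 -0.154 20;0 0 0 0 0 -0.154 20;0 0 0 0 0 -0.154 20;0 0 0 0 0 0 20'
python3 - <<'E'
from h import *
plan(517.5,3.1,190,45)
for c in ['top','side']:
  d=capture(c)
  for n in ['stack_top','hinge','catch','lever_grip','press','cast_blue']:
    print(n,c,[(np.round(r['at'],3).tolist(),round(r['conf'],2)) for r in place_of(c,n)][:2])
d=capture('wrist')
for b in blobs(d,'white',300):print(rect(d,b,.19))
E
```

```text
time_s: 7.2
position: [0.5076, -0.1764, 0.1897]
tcp_rot: [[0.709, 0.705, -0.001], [0.705, -0.709, 0.001], [-0.0, -0.001, -1.0]]
force: [0.6, 0.6, -2.5]
opening: 0.341
grasp_force: 30.0
pos [ 507.6 -176.4  189.7] yaw 44.8 zax [-0.001  0.001 -1.   ] open 29.7 gf 30.0 F [ 0.6  0.6 -2.5] t 7.2
turn az -0.003 then t [ 133.9 -119.9   -0.3]
stack_top top [([0.584, 0.07, 0.074], 0.76), ([0.665, 0.077, 0.092], 0.41)]
hinge top [([0.666, 0.074, 0.095], 0.81), ([0.572, 0.154, 0.078], 0.27)]
catch top []
lever_grip top [([0.558, 0.203, 0.206], 0.62)]
press top [([0.586, 0.07, 0.0], 0.66)]
cast_blue top [([0.588, 0.072, 0.005], 0.67)]
stack_top side [([0.58, 0.073, 0.072], 0.8)]
hinge side [([0.663, 0.073, 0.094], 0.85)]
catch side [([0.574, 0.156, 0.076], 0.92), ([0.581, 0.074, 0.07], 0.21)]
lever_grip side [([0.56, 0.199, 0.202], 0.74)]
press side [([0.589, 0.073, -0.005], 0.77), ([0.562, 0.202, 0.204], 0.19)]
cast_blue side [([0.588, 0.071, 0.007], 0.74)]
[ 409.9 -122.1   26.7   22.5   44.8]
[437.6 -84.   56.5  26.8 -90. ]
[ 537.4 -148.1   81.4   29.3   44.5]
[541.7 -62.2  29.1  14.  -45.1]
```

```bash
python3 -m jog '33.5 -30 0 0 0 0 20;33.5 -30 0 0 0 0 20;33.5 -30 0 0 0 0 20;33.5 -30 0 0 0 0 20;0 0 0 0 0 0 20;0 0 40 0 0 0 20;0 0 40 0 0 0 20;0 0 22 0 0 0 20;0 0 0 0 0 0 20;0 0 0 0 0 0 20'
python3 - <<'E'
from h import *
plan(549.5,35.2,74,45)
for c in ['top','side']:
  d=capture(c)
  cv2.imwrite(f'pics/{c}2.png',cv2.resize(d['color'][130:270,210:450,::-1] if c=='top' else d['color'][130:270,220:420,::-1],None,fx=3,fy=3))
E
```

```text
time_s: 9.2
position: [0.5192, 0.002, 0.0883]
tcp_rot: [[0.709, 0.705, 0.002], [0.705, -0.709, -0.0], [0.001, 0.001, -1.0]]
force: [-1.6, 0.2, -3.1]
opening: 0.34
grasp_force: 30.0
pos [519.2   2.   88.3] yaw 44.9 zax [ 0.002 -0.    -1.   ] open 29.6 gf 30.0 F [-1.6  0.2 -3.1] t 9.2
turn az -0.002 then t [44.9 -2.1 14.3]
```

View pics/side2.png

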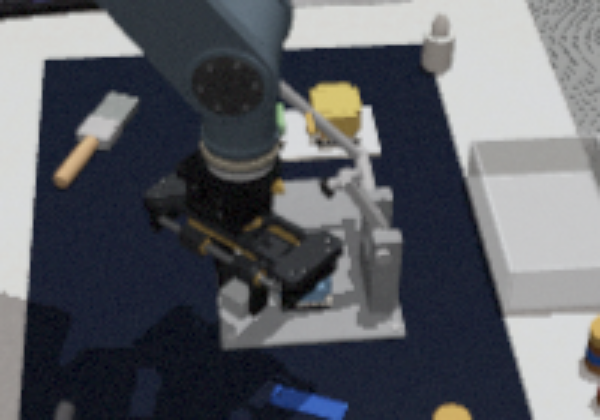

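The side crop shows the plate held next to the clamp, with the gripper clear of the post and the hinge. I'll slide it in and lower it.

```bash
python3 -m jog '0 0 8 0 0 0 20;15 -0.7 0 0 0 0 20;15 -0.7 0 0 0 0 20;15 -0.7 0 0 0 0 20;0 0 3 0 0 0 20;0 0 3 0 0 0 20;0 0 2 0 0 0 20;0 0 1.5 0 0 0 20;0 0 0 0 0 0 20'
python3 - <<'E'
from h import *
plan(549.5,35.2,68,45)
E
```

```text
time_s: 10.42
position: [0.5485, 0.0357, 0.0699]
tcp_rot: [[0.709, 0.706, -0.0], [0.706, -0.709, 0.0], [-0.0, -0.0, -1.0]]
force: [-0.6, 0.2, -1.7]
opening: 0.34
grasp_force: 30.0
pos [548.5  35.7  69.9] yaw 44.9 zax [-0.  0. -1.] open 29.6 gf 30.0 F [-0.6  0.2 -1.7] t 10.43
turn az -0.002 then t [0.3 1.1 1.9]
```

```bash
python3 -m jog '0 0 1 0 0 0 20;0 0 1 0 0 0 20;0 0 1 0 0 0 20;0 0 0 0 0 0 20'
python3 - <<'E'
from h import *
plan(549.5,35.2,68,45)
E
```

```text
time_s: 10.92
position: [0.5488, 0.036, 0.0672]
tcp_rot: [[0.708, 0.706, 0.0], [0.706, -0.708, -0.0], [0.0, 0.0, -1.0]]
force: [-0.0, 1.2, 0.4]
opening: 0.342
grasp_force: 30.0
pos [548.8  36.   67.2] yaw 44.9 zax [ 0. -0. -1.] open 29.8 gf 30.0 F [-0.   1.2  0.4] t 10.93
turn az -0.002 then t [-0.   1.  -0.8]
```

```bash
python3 -m jog '0 0 0.7 0 0 0 20;0 0 0 0 0 0 32;0 0 0 0 0 0 45;0 0 0 0 0 0 50;0 0 0 0 0 0 50;0 0 -10 0 0 0 50;0 0 -25 0 0 0 50;-20 0 -30 0 0 0 50;-45 0 -30 0 0 0 50;-45 0 -20 0 0 0 50;0 0 0 0 0 0 50'
python3 - <<'E'
from h import *
plan(523,-285,190,9.8)
d=capture('wrist');cv2.imwrite('pics/w3.png',d['color'][:,:,::-1])
for b in blobs(d,'white',300):
  r=rect(d,b,.066)
  if abs(r[0]-572)<60 and abs(r[1]-57)<60:print('w',r)
for c in ['top','side']:
  d=capture(c)
  print(c,[rect(d,b,.066) for b in blobs(d,'white',100) if abs(plane(d,b,.066)[:,:2].mean(0)-[.572,.057]).max()<.06], [(np.round(r['at'],3).tolist(),round(r['conf'],2)) for r in place_of(c,'plate_24')][:5])
E
```

```text
time_s: 12.3
position: [0.4697, -0.043, 0.1833]
tcp_rot: [[0.711, 0.704, 0.002], [0.704, -0.711, -0.001], [0.001, 0.002, -1.0]]
force: [0.7, -0.2, 0.1]
opening: 0.575
grasp_force: 0.0
pos [469.7 -43.  183.3] yaw 44.7 zax [ 0.002 -0.001 -1.   ] open 50.0 gf 0.0 F [ 0.7 -0.2  0.1] t 12.3
turn az 0.609 then t [ 11.3 247.5  -6.7]
w [532.5  33.9 162.8  80.2 -45.3]
top [] [([0.558, -0.281, -0.001], 0.93), ([0.514, -0.375, 0.002], 0.93), ([0.426, -0.287, -0.001], 0.78), ([0.57, 0.058, 0.036], 0.73), ([0.577, -0.084, 0.002], 0.51)]
side [] [([0.429, -0.286, 0.002], 0.81), ([0.552, -0.279, 0.001], 0.75), ([0.569, 0.056, 0.039], 0.66), ([0.511, -0.378, -0.004], 0.58), ([0.579, -0.082, -0.0], 0.46)]
```

View pics/w3.png

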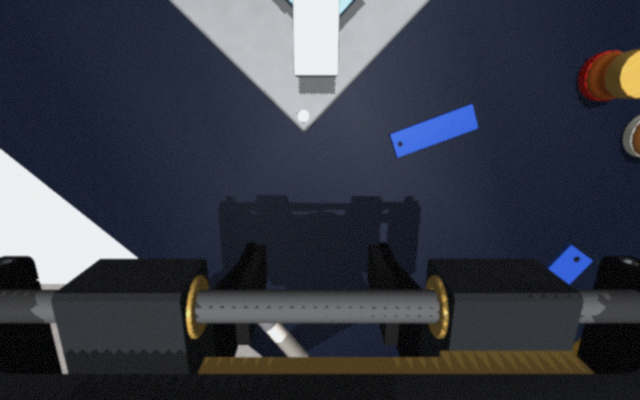

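The wrist view shows the silver plate lying flat on the blue cast, with its end at (316,75). The networks put its middle at (570,57) mm and 38 mm up, which is right. Plate_6 is next.

```bash
python3 -m jog '0 0 0 0 0 0.152 50;0 0 0 0 0 0.152 50;0 0 0 0 0 0.152 50;0 0 0 0 0 0.153 50;2 50 0 0 0 0 50;2 50 0 0 0 0 50;2 50 0 0 0 0 50;2 50 0 0 0 0 50;3 47 0 0 0 0 50;0 0 50 0 0 0 50;0 0 50 0 0 0 50;0 0 0 0 0 0 50'
python3 - <<'E'
from h import *
plan(523,-284.8,23.5,9.8)
d=capture('wrist')
for b in blobs(d,'blue',300):print(rect(d,b,.006))
E
```

```text
time_s: 14.05
position: [0.5223, -0.2802, 0.0766]
tcp_rot: [[0.985, 0.175, -0.009], [0.175, -0.985, 0.007], [-0.007, -0.009, -1.0]]
force: [-0.8, -0.5, 0.2]
opening: 0.575
grasp_force: 0.0
pos [ 522.3 -280.2   76.6] yaw 10.1 zax [-0.009  0.007 -1.   ] open 50.1 gf 0.0 F [-0.8 -0.5  0.2] t 14.05
turn az 0.005 then t [-0.1  4.7 53.1]
[ 437.2 -278.4   57.1   25.    56.9]
[ 543.6 -280.5   76.6   30.7    9.2]
[587.9 -99.3  52.3  16.7  -4.5]
```

```bash
python3 -m jog '0 2 20 0 0 0.004 50;0 1 20 0 0 0 50;0 0 8 0 0 0 50;0 0 0 0 0 0 50;0 0 0 0 0 0 50'
python3 -c "
from h import *
plan(523,-284.8,23.5,9.8)"
```

```text
time_s: 14.72
position: [0.5254, -0.2862, 0.0338]
tcp_rot: [[0.985, 0.17, 0.001], [0.17, -0.985, -0.001], [0.001, 0.001, -1.0]]
force: [-0.4, 0.3, 0.6]
opening: 0.582
grasp_force: 0.0
pos [ 525.4 -286.2   33.8] yaw 9.8 zax [ 0.001 -0.001 -1.   ] open 50.6 gf 0.0 F [-0.4  0.3  0.6] t 14.72
turn az -0.0 then t [-2.2 -1.8 10.3]
```

```bash
python3 -m jog '-2 -2 5 0 0 0 50;0 0 4.5 0 0 0 50;0 0 0 0 0 0 50;0 0 0 0 0 0 20;0 0 0 0 0 0 20;0 0 0 0 0 0 20;0 0 0 0 0 0 20;0 0 0 0 0 0 20'
python3 -c "
from h import *
plan(523,-284.8,190,45)"
```

```text
time_s: 15.72
position: [0.5229, -0.2844, 0.024]
tcp_rot: [[0.985, 0.17, 0.0], [0.17, -0.985, -0.0], [0.0, 0.0, -1.0]]
force: [-0.3, 1.2, 0.4]
opening: 0.337
grasp_force: 30.0
pos [ 522.9 -284.4   24. ] yaw 9.8 zax [ 0. -0. -1.] open 29.3 gf 30.0 F [-0.3  1.2  0.4] t 15.72
turn az -0.615 then t [  -0.2    0.3 -166. ]
```

```bash
python3 -m jog '0 0 -10 0 0 0 20;0 0 -36 0 0 0 20;0 0 -40 0 0 0 20;0 0 -40 0 0 0 20;0 0 -40 0 0 0 20;0 0 0 0 0 -0.154 20;0 0 0 0 0 -0.154 20;0 0 0 0 0 -0.154 20;0 0 0 0 0 -0.153 20;0 0 0 0 0 0 20;0 0 0 0 0 0 20'
python3 -c "
from h import *
plan(517.5,3,190,44.9)
d=capture('wrist')
for b in blobs(d,'blue',300):print(rect(d,b,.172))"
```

```text
time_s: 17.1
position: [0.5228, -0.2843, 0.1901]
tcp_rot: [[0.708, 0.706, 0.0], [0.706, -0.708, -0.0], [0.0, 0.0, -1.0]]
force: [-0.4, -0.5, 0.2]
opening: 0.335
grasp_force: 30.0
pos [ 522.8 -284.3  190.1] yaw 44.9 zax [ 0. -0. -1.] open 29.1 gf 30.0 F [-0.4 -0.5  0.2] t 17.1
turn az -0.0 then t [ 1.990e+02 -2.072e+02  1.000e-01]
[ 508.2 -253.9   31.6   11.3   56.1]
[ 548.  -259.1   94.1   30.5   44.8]
```

```bash
python3 -m jog '33.2 -34.5 0 0 0 0 20;33.2 -34.5 0 0 0 0 20;33.2 -34.5 0 0 0 0 20;33.2 -34.5 0 0 0 0 20;33.2 -34.5 0 0 0 0 20;33 -34.5 0 0 0 0 20;0 0 0 0 0 0 20;0 0 40 0 0 0 20;0 0 35 0 0 0 20;0 0 12 0 0 0 20;0 0 0 0 0 0 20;0 0 0 0 0 0 20'
python3 -c "
from h import *
plan(548.8,36,100,44.9)"
```

```text
time_s: 18.65
position: [0.5181, 0.0022, 0.1039]
tcp_rot: [[0.707, 0.707, 0.002], [0.707, -0.707, -0.001], [0.001, 0.002, -1.0]]
force: [0.9, 0.2, -0.9]
opening: 0.334
grasp_force: 30.0
pos [518.1   2.2 103.9] yaw 45.0 zax [ 0.002 -0.001 -1.   ] open 29.1 gf 30.0 F [ 0.9  0.2 -0.9] t 18.65
turn az 0.001 then t [45.6 -2.3  3.9]
```

```bash
python3 -m jog '0 0 3 0 0 0 20;15 -0.7 0 0 0 0 20;15 -0.8 0 0 0 0 20;15 -0.8 0 0 0 0 20;0 0 2 0 0 0 20;0 0 2 0 0 0 20;0 0 2 0 0 0 20;0 0 0 0 0 0 20;0 0 0 0 0 0 20'
python3 -c "
from h import *
plan(548.8,36,90,44.9)"
```

```text
time_s: 19.77
position: [0.5471, 0.036, 0.0938]
tcp_rot: [[0.707, 0.707, -0.0], [0.707, -0.707, 0.0], [-0.0, -0.0, -1.0]]
force: [0.7, 0.3, -0.0]
opening: 0.336
grasp_force: 30.0
pos [547.1  36.   93.8] yaw 45.0 zax [-0.  0. -1.] open 29.2 gf 30.0 F [ 0.7  0.3 -0. ] t 19.77
turn az 0.002 then t [1.2 1.2 3.8]
```

```bash
python3 -m jog '1 1 1.5 0 0 0 20;0 0 1.5 0 0 0 20;0 0 0.5 0 0 0 20;0 0 0 0 0 0 20;0 0 0 0 0 0 20'
python3 -c "
from h import *
plan(548.8,36,90,44.9)"
```

```text
time_s: 20.4
position: [0.5486, 0.0362, 0.0904]
tcp_rot: [[0.707, 0.707, -0.0], [0.707, -0.707, -0.0], [-0.0, -0.0, -1.0]]
force: [0.1, -0.1, -0.3]
opening: 0.339
grasp_force: 30.0
pos [548.6  36.2  90.4] yaw 45.0 zax [-0. -0. -1.] open 29.5 gf 30.0 F [ 0.1 -0.1 -0.3] t 20.4
turn az 0.002 then t [-0.1  0.3  0.4]
```

```bash
python3 -m jog '0 0 0.6 0 0 0 20;0 0 0 0 0 0 20;0 0 0 0 0 0 32;0 0 0 0 0 0 45;0 0 0 0 0 0 50;0 0 0 0 0 0 50;0 0 -10 0 0 0 50;0 0 -25 0 0 0 50;-20 0 -30 0 0 0 50;-40 0 -25 0 0 0 50;-20 0 -10 0 0 0 50;0 0 0 0 0 0 50'
python3 - <<'E'
from h import *
plan(559.5,202,240,0)
D={}
for c in ['top','side']:
  d=D[c]=capture(c)
  print(c,[rect(d,b,.072) for b in blobs(d,'blue',60)])
  print([(np.round(r['at'],3).tolist(),round(r['conf'],2)) for r in place_of(c,'plate_6')][:6])
a=cv2.resize(D['top']['color'][130:270,210:410,::-1],None,fx=2,fy=2);b=cv2.resize(D['side']['color'][130:270,230:430,::-1],None,fx=2,fy=2)
cv2.imwrite('pics/t4.png',np.hstack([a,b]))
E
```

```text
time_s: 21.9
position: [0.4919, -0.021, 0.1905]
tcp_rot: [[0.708, 0.706, 0.001], [0.706, -0.708, -0.0], [0.001, 0.001, -1.0]]
force: [-0.8, 0.2, 0.1]
opening: 0.573
grasp_force: 0.0
pos [491.9 -21.  190.5] yaw 44.9 zax [ 0.001 -0.    -1.   ] open 49.8 gf 0.0 F [-0.8  0.2  0.1] t 21.9
turn az 0.784 then t [  67.6 -223.   -49.5]
top [array([ 431.4, -269.1,   71.5,   22.9,   56.3]), array([578.9,  66.9,  75. ,  30.2,  45.1])]
[([0.512, -0.376, 0.001], 0.96), ([0.428, -0.284, 0.001], 0.71), ([0.573, 0.053, 0.064], 0.51), ([0.649, 0.349, 0.01], 0.35)]
side [array([ 432.5, -331.1,   71.2,   23.3,   56.7]), array([ 570.8, -138.9,   70.7,   24.9,  -25.3]), array([571.7,  55.9,  98.6,  29.9,  46.8])]
[([0.509, -0.38, -0.003], 0.84), ([0.572, 0.058, 0.04], 0.72), ([0.578, -0.08, 0.001], 0.54), ([0.429, -0.284, -0.0], 0.53), ([0.569, 0.062, 0.067], 0.48)]
```

View pics/t4.png

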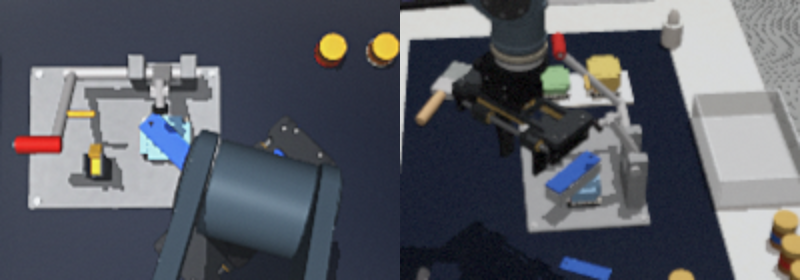

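The top and side crops show the blue plate flat on the silver one, reaching under the foot. Its middle is at (572,56) mm at 72 mm height in the side view, 21 mm from the axis. Next I'll shut the fingers and go above the red grip.

```bash
python3 -m jog '0 0 -40 0 0 0 0;0 0 -40 0 0 0 0;0 0 0 0 0 0.157 0;0 0 0 0 0 0.157 0;0 0 0 0 0 0.157 0;0 0 0 0 0 0.157 0;0 0 0 0 0 0.157 0;17 -55 0 0 0 0 0;17 -55 0 0 0 0 0;17 -55 0 0 0 0 0;17 -58 0 0 0 0 0;0 0 0 0 0 0 0'
python3 - <<'E'
from h import *
plan(560,202,246,0)
D={}
for c in ['top','side','wrist']:
  d=D[c]=capture(c)
  for b in blobs(d,'red',40): print(c,b.mean(0),rect(d,b,.204),rect(d,b,.212))
  for n in ['hinge','lever_grip','press','catch']: print(c,n,[(np.round(r['at'],3).tolist(),round(r['conf'],2)) for r in place_of(c,n)][:2])
cv2.imwrite('pics/w5.png',D['wrist']['color'][:,:,::-1])
h=[.661,.072]
for q in np.arange(0,1.1,.09): 
  p=np.radians(131.9)+q; print(round(q,2),round(150*np.cos(p)+661,1),round(124.5+150*np.sin(p),1))
E
```

```text
time_s: 23.6
position: [0.5605, 0.2075, 0.2684]
tcp_rot: [[1.0, 0.007, -0.0], [0.007, -1.0, 0.001], [-0.0, -0.001, -1.0]]
force: [0.6, -0.1, 1.4]
opening: 0.007
grasp_force: 0.0
pos [560.5 207.5 268.4] yaw 0.4 zax [-0.     0.001 -1.   ] open 0.6 gf 0.0 F [ 0.6 -0.1  1.4] t 23.6
turn az 0.007 then t [-0.5  5.5 22.4]
top hinge [([0.664, 0.079, 0.094], 0.9)]
top lever_grip [([0.559, 0.201, 0.204], 0.79)]
top press [([0.587, 0.069, 0.001], 0.73)]
top catch [([0.577, 0.153, 0.078], 0.76)]
side [309.         152.73333333] [561.3 200.6  63.9  17.7 -89.4] [560.4 189.5  63.3  17.6 -89.4]
side hinge [([0.658, 0.073, 0.09], 0.87)]
side lever_grip [([0.562, 0.202, 0.204], 0.97), ([0.512, -0.378, -0.005], 0.26)]
side press [([0.587, 0.071, -0.003], 0.84)]
side catch [([0.571, 0.156, 0.075], 0.84)]
wrist [316.52830189 231.72169811] [560.  202.6  51.1  19.6  89.9] [563.1 202.6  49.1  18.8  89.9]
wrist hinge [([0.66, 0.071, 0.095], 0.78)]
wrist lever_grip [([0.562, 0.204, 0.203], 0.6)]
wrist press []
wrist catch []
0.0 560.8 236.1
0.09 551.2 226.7
0.18 542.5 216.4
0.27 534.7 205.4
0.36 527.9 193.7
0.45 522.2 181.5
0.54 517.7 168.8
0.63 514.3 155.7
0.72 512.1 142.4
0.81 511.1 128.9
0.9 511.3 115.4
0.99 512.7 102.0
1.08 515.3 88.8
```

View pics/w5.png

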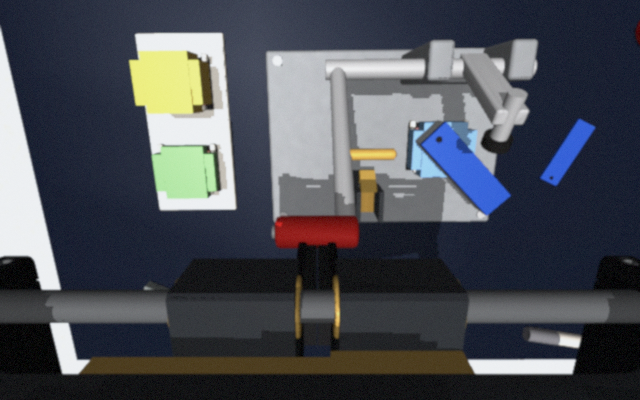

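The wrist view shows the red grip at (316,232), right ahead of the shut fingertips and at the same place as in the other views. I'll press along the circle.

```bash
python3 -m jog '0 5 15 0 0 0 0;0 0 15 0 0 0 0;0 0 0 0 0 0 0;-9.6 0 9.4 0 0 0 0;0 0 0 0 0 0 0;-8.7 0 10.3 0 0 0 0;0 0 0 0 0 0 0;-7.8 0 11 0 0 0 0;0 0 0 0 0 0 0;-6.8 0 11.7 0 0 0 0;0 0 0 0 0 0 0;0 0 0 0 0 0 0'
python3 - <<'E'
from h import *
plan(527.9,202.5,193.7,0)
d=capture('wrist');d2=capture('side')
for b in blobs(d,'red',40): print(rect(d,b,.162),rect(d,b,.152))
for b in blobs(d2,'red',40): print('side',rect(d2,b,.162))
print([(np.round(r['at'],3).tolist(),round(r['conf'],2)) for c in ['wrist','side'] for r in place_of(c,'lever_grip')][:3])
E
```

```text
time_s: 25.85
position: [0.5274, 0.1976, 0.1976]
tcp_rot: [[1.0, 0.001, 0.001], [0.001, -1.0, -0.0], [0.001, 0.0, -1.0]]
force: [0.0, -2.4, 4.4]
opening: 0.004
grasp_force: 1.9
pos [527.4 197.6 197.6] yaw 0.1 zax [ 0.001 -0.    -1.   ] open 0.3 gf 1.9 F [ 0.  -2.4  4.4] t 25.85
turn az 0.001 then t [ 0.5 -4.9  3.9]
[531.3 202.6  51.7  13.7 -90. ] [527.  202.8  54.6  14.5 -90. ]
[([0.528, 0.202, 0.162], 0.78), ([0.531, 0.203, 0.165], 0.57), ([0.561, 0.339, 0.007], 0.17)]
```

```bash
python3 -m jog '-5 -1 13 0 0 0 0;0 0 0 0 0 0 0;-4 -1 13 0 0 0 0;0 0 0 0 0 0 0;-3 -1 13.1 0 0 0 0;0 0 0 0 0 0 0;-2 0 13.3 0 0 0 0;0 0 0 0 0 0 0;-1 0 13.5 0 0 0 0;0 0 0 0 0 0 0;0 0 0 0 0 0 0'
python3 - <<'E'
from h import *
plan(511.1,202.5,128.9,0)
d=capture('side');w=capture('wrist')
for b in blobs(w,'red',40): print(rect(w,b,.1))
print([(c,np.round(r['at'],3).tolist(),round(r['conf'],2)) for c in ['wrist','side'] for r in place_of(c,'lever_grip')][:3])
E
```

```text
time_s: 27.42
position: [0.5126, 0.2007, 0.1323]
tcp_rot: [[1.0, 0.001, 0.001], [0.001, -1.0, 0.0], [0.001, -0.0, -1.0]]
force: [0.3, -2.7, 4.7]
opening: 0.002
grasp_force: 2.8
pos [512.6 200.7 132.3] yaw 0.0 zax [ 0.001  0.    -1.   ] open 0.2 gf 2.8 F [ 0.3 -2.7  4.7] t 27.43
turn az 0.001 then t [-1.5 -1.8  3.4]
[515.4 184.1  13.7   8.5 -90. ]
[515.7 219.5  15.8   9.  -90. ]
[('side', [0.511, 0.2, 0.098], 0.7)]
```

```bash
python3 -m jog '0 -0.5 13.5 0 0 0 0;0 0 0 0 0 0 0;1 0 13 0 0 0 0;0 0 0 0 0 0 0;1 0 7 0 0 0 0;0 0 0 0 0 0 0;0 0 0 0 0 0 0'
python3 - <<'E'
from h import *
plan(514,202.5,90,0)
E
```

```text
time_s: 28.5
position: [0.5141, 0.2014, 0.0982]
tcp_rot: [[1.0, 0.001, 0.0], [0.001, -1.0, 0.0], [0.0, -0.0, -1.0]]
force: [-0.2, -2.2, 2.7]
opening: 0.005
grasp_force: 1.4
pos [514.1 201.4  98.2] yaw 0.0 zax [ 0.  0. -1.] open 0.5 gf 1.4 F [-0.2 -2.2  2.7] t 28.5
turn az 0.001 then t [-0.1 -1.1  8.2]
```

Run:
```python
from h import *
d=capture('side');w=capture('wrist')
print([(c,np.round(r['at'],3).tolist(),round(r['conf'],2)) for c in ['wrist','side'] for r in place_of(c,'lever_grip')][:3])
b=cv2.resize(d['color'][120:270,230:400,::-1],None,fx=2.5,fy=2.5)
a=w['color'][:375,180:480,::-1]
cv2.imwrite('pics/s6.png',np.hstack([b,a]))
print(read_state()['tau'])
```

```text
[('wrist', [0.516, 0.203, 0.063], 0.9)]
[ 9.09138434e-01 -4.02433097e+01 -1.00699022e+01  3.85326622e-01
 -1.60187054e-01  2.82448003e-03]
```

View pics/s6.png

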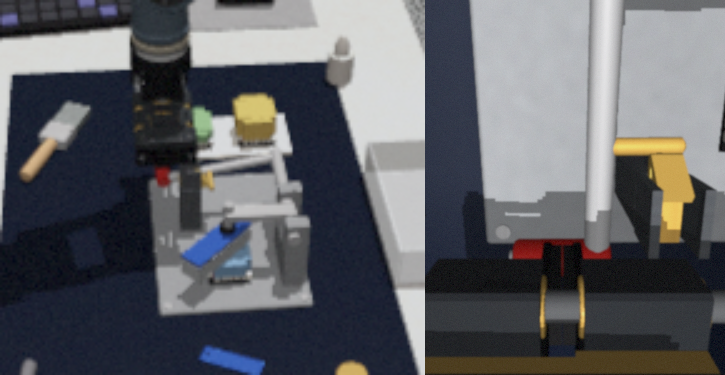

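The foot is right above the blue plate, the fingers are on the grip, and the pin has reached the catch. I'll press through the last few millimetres slowly.

```bash
python3 -m jog '0 0 3 0 0 0 0;0 0 0 0 0 0 0;1 0 3 0 0 0 0;0 0 0 0 0 0 0;0 0 0 0 0 0 0'
python3 -m jog '0 0 2 0 0 0 0;0 0 0 0 0 0 0;0 0 0 0 0 0 0'
python3 -m jog '0 0 2 0 0 0 0;0 0 0 0 0 0 0;0 0 0 0 0 0 0'
```

```text
time_s: 29.32
position: [0.5163, 0.2013, 0.0934]
tcp_rot: [[1.0, 0.001, 0.003], [0.001, -1.0, 0.0], [0.003, -0.0, -1.0]]
force: [-0.3, -2.5, 11.5]
opening: 0.01
grasp_force: 5.5
time_s: 29.7
position: [0.5167, 0.2014, 0.0918]
tcp_rot: [[1.0, 0.001, 0.004], [0.001, -1.0, 0.0], [0.004, -0.0, -1.0]]
force: [-0.9, -2.9, 13.3]
opening: 0.005
grasp_force: 6.9
time_s: 30.08
position: [0.517, 0.2014, 0.0903]
tcp_rot: [[1.0, 0.001, 0.005], [0.001, -1.0, 0.001], [0.005, -0.001, -1.0]]
force: [-0.5, -2.6, 15.9]
opening: 0.006
grasp_force: 8.0
```

```bash
python3 -m jog '0 0 2 0 0 0 0;0 0 0 0 0 0 0;0 0 0 0 0 0 0'
python3 -m jog '0 0 2 0 0 0 0;0 0 0 0 0 0 0;0 0 0 0 0 0 0'
```

```text
time_s: 30.45
position: [0.5182, 0.2014, 0.0896]
tcp_rot: [[1.0, 0.001, 0.008], [0.001, -1.0, 0.001], [0.008, -0.001, -1.0]]
force: [-1.0, -3.4, 23.6]
opening: 0.004
grasp_force: 11.5
time_s: 30.82
position: [0.5193, 0.2014, 0.089]
tcp_rot: [[1.0, 0.001, 0.011], [0.001, -1.0, 0.001], [0.011, -0.001, -1.0]]
force: [-0.8, -4.0, 31.0]
opening: 0.007
grasp_force: 15.4
```

The force is rising steeply, so the lever is at its hard stop past the catch. I'll ease off and look.

```bash
python3 -m jog '0 0 -4 0 0 0 0;0 0 -4 0 0 0 0;0 0 -4 0 0 0 0;0 0 0 0 0 0 0;0 0 -10 0 0 0 0;0 0 -25 0 0 0 0;-20 0 -30 0 0 0 0;-20 0 -35 0 0 0 0;-30 0 -35 0 0 0 0;0 0 0 0 0 0 0;0 0 0 0 0 0 0'
python3 - <<'E'
from h import *
d=capture('side');w=capture('wrist')
print([(c,np.round(r['at'],3).tolist(),round(r['conf'],2)) for c in ['wrist','side'] for r in place_of(c,'lever_grip')][:3])
print('plate',[rect(d,b,.072) for b in blobs(d,'blue',60)])
b=cv2.resize(d['color'][120:270,230:400,::-1],None,fx=2.5,fy=2.5)
a=w['color'][:375,200:600,::-1]
cv2.imwrite('pics/s7.png',np.hstack([b,a]))
E
```

```text
time_s: 32.2
position: [0.4454, 0.2012, 0.2308]
tcp_rot: [[1.0, 0.001, 0.001], [0.001, -1.0, 0.0], [0.001, -0.0, -1.0]]
force: [0.4, 0.3, -0.2]
opening: 0.006
grasp_force: 0.0
[('wrist', [0.516, 0.202, 0.062], 0.68), ('side', [0.513, 0.201, 0.063], 0.88)]
plate [array([ 432.5, -331.1,   71.2,   23.3,   56.7]), array([ 570.8, -138.9,   70.9,   24.9,  -24.7]), array([569. ,  53.6,  92. ,  29.3,  45.4])]
```

View pics/s7.png

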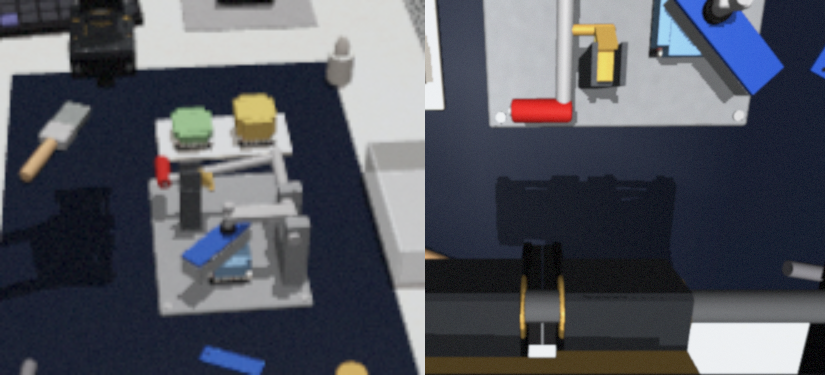

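The lever stays down with the arm away: the grip is at z 62 mm, against 61 mm for latched. The foot stands on the blue plate, and nobody is touching the lever. I'm handing in.

```bash
python3 -c "
from rig import *
print(hand_in())"
```

```text
the job is handed in; nothing more can be done
None
```

I laid plate_24 and plate_6 on the blue cast under the foot, pressed the lever until its catch held, and handed the job in at about 32 s; I was given no verdict, and the camera check before handing in showed the lever down and the foot on the plates.

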